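Zero the coffee grinder and set its grind wheel

ROBOT

A 6-joint arm with a two-finger parallel gripper is mounted at the origin on a cart in front of the work surface, level with it; the furniture and walls round the work are solid. World frame = base frame: x ahead of the robot, y to its left, z up, the work surface at z = 0. Lengths are in m, angles in rad, forces in N, time in s.
With the tool pointing down it reaches from about 0.375 to 0.9 m from the base axis. Payload 3.1 kg.
Tool frame: the origin (TCP) lies midway between the tips of the shut fingers; the grasp point (between the pads) lies 19 mm behind it; z points along the fingers, y is the line along which they close (so a half turn about z gives the same grasp; the last joint's range is limited). The gripper opens to 87 mm and grips with 3 to 60 N. Pads are 19 mm wide; open, the fingers measure 117 mm over their backs; the gripper's body (75 mm by 190 mm) begins 51 mm behind the grasp point.
Start: joints at [-1.496, 0.527, 1.433, -0, 1.181, -0.178], TCP at [0.156, -0.605, 0.223] pointing down, gripper open.
Joint ranges: [-3.08, 3.08], [-0.75, 2.2], [0.22, 2.44], [-1.43, 4.57], [0, 2.65], [-2.85, 2.85]. Speed limits (rad/s): [2.79, 2.79, 3.14, 3.14, 3.14, 3.14].

INTERFACE

Orientations are given as a unit quaternion [x, y, z, w].
In Python, from rig import status, imaging, order gives the robot as it stands.
- The arm moves only by the tool arm_command, never from a script. Its argument "deltas" is one flat list of numbers, 5 for each row, row after row: the opening, from -1 (shut) to 1 (fully open), so that 0 is half open, then the shift along the tool's x, y, z in m, then the turn about the tool's z in rad. In form: [gripper, tx, ty, tz, roll, gripper, tx, ty, tz, roll, ...]. A call has 1 to 12 rows; each row shifts and turns the commanded pose from where the row before left it, along the tool's axes as they then stand; what a row does not reach is not made up. A row lasts 1/8 s, in which the tool goes at most 62.5 mm and 10.7 degrees, less where a joint would pass 70% of its speed; a pose out of reach is approached as far as the arm can. A call with a gripper value outside its range is refused whole. The fingers move at their own pace and stop on an object; "newtons" is the grip in N (left out, the last holds). Time passes only in rows, so rows that do not move let the fingers close. It gives the time, the measured TCP pose, the force, the opening and the grip force at its end, in the units of the state.
- status.get_obs(): the state, without advancing time (a new reading comes with each control period).
- imaging.camera(name): name is "scene" or "top" or "wrist"; returns (picture, depth): 420x560x3 uint8, red, green, blue; 420x560 float32, m along the optical axis (not along the pixel's ray), 0 where there is no reading.
- imaging.camera_params(name): a dict with "intrinsics" (3x3 intrinsics, pixels), "camera_from_world" (4x4, takes a point from world to camera coordinates). Camera axes: x right, y up, looking along -z (the intrinsics and any distortion apply to the point x, -y, -z); pixel columns grow to the right and rows downward; lengths in m; the calibration is good to about 2 mm. A picture is of the moment at which its call begins: read the wrist's pose just before it. camera_params takes no time and is no camera call; for the wrist camera it gives the pose at the moment of the call.
- order.hand_in(): hands the job in; it is judged then, once.
The state is a dict: "time": time; "q": joint angles; "joint_velocities": joint speeds; "joint_torque": joint torques, N m; "position": TCP position; "tool_rot": TCP orientation; "ft_force": force on the tool from outside, world axes, zero at the start; "moment": the same for the moment, N m; "grip_width": finger opening in m; "grip_force": force on a finger pad.
Only numpy, scipy, OpenCV 4.12 (cv2) and the standard library are available. Lean on these libraries where they do the work, as an engineer would, in place of code of your own. Each camera call takes 0.05 s, during which the arm holds its last target. There are 200 camera calls.

TASK

Set the coffee grinder: swing the black wheel clockwise by its wooden peg until you feel the burrs touch and press lightly on each other, without forcing them, then turn it back until the yellow pointer on its far rim stands right at the red clip. Then push the orange lock cap in the middle fully down and leave the wheel, the clip and everything else on the table as they are.

Things in the scene. Friction and masses are not known exactly. Their poses are not given: they have to be found in the camera images.
- grinder: Green round coffee grinder, fixed, 164 mm across its white scale ring (top 104 mm above the table). Origin on its axis at table height; x points to the scale's middle tick (far side), z up. Hidden burrs touch when the pointer is 28 to 63 degrees clockwise of the middle tick, differing each time; resistance at the peg then grows 1 to 4.6 N per mm of hand travel (less on a soft arm).
- wheel: Black wheel on the grinder's axis, 122 mm across, rim top 120 mm above the table; origin on the axis 104 mm up, x axis towards its pointer, z up. Turns with 1 to 2.5 N at the peg, stays where left; clockwise from above closes the burrs (near peg goes left). Burrs touch lightly at 4 N or more at the peg beyond free turning, kept 0.2 s; over 15 N is forcing.
- peg_top (a point): Centre of the top of the wheel's upright round wooden peg: 14 mm diameter, from 120 to 156 mm above the table (a 17 mm brass collar covers its lowest 2 mm), 55 mm from the axis, straight across from the pointer, so on the near side. Fixed to the wheel, does not spin. The wheel turns at least 45 degrees anticlockwise of the middle tick.
- pointer_tip (a point): Tip of the wheel's yellow pointer that hooks down over the far rim, 70 mm from the axis, 108 mm above the table.
- red_mark (a point): Where the pointer tip shall stand: 70 mm from the axis, 108 mm above the table, just inside the red clip (10 mm wide) clamped on the outer edge of the white scale ring, between 12 degrees clockwise and 32 degrees anticlockwise of the middle tick. The clip must not be shifted.
- lock_top (a point): Centre of the top of the orange lock cap, 26 mm diameter, on the grinder's axis, its top 140 mm above the table when up. Slides straight down 7 mm to its stop against about 3 N and stays where it is left. It does not turn with the wheel.
- lock_cap (a joint): Travel of the lock cap in m: 0 up, 0.007 fully down.
- honey_jar: Bystander: honey jar, 58 mm across, 85 mm high; origin at the centre of its underside.
- jam_jar: Bystander: jam jar, 63 mm across, 90 mm high; origin at the centre of its underside.
- cinnamon: Bystander: spice jar with red lid, 45 mm across, 106 mm high; origin at the centre of its underside.
- cup: Bystander: thin white plastic cup, 70 mm across, 82 mm high; origin at the centre of its underside.
- sachet: Bystander: white and blue biscuit sachet lying in front of the grinder, 47 x 109 x 11 mm; origin at the centre of its underside.

How it is judged:
On the way, in this order (a step that is already met when the one before it is completed fails the run):
1. the wheel is turned clockwise until the burrs touch with at least 4 N, kept for 0.2 s (contact force between wheel and grinder above 4 N), for 0.2 s.
2. the pointer is brought back to within 3 mm of the red mark and stands still (horizontal distance between pointer_tip and red_mark below 0.003 m and angular speed of wheel below 0.1 rad/s), for 0.2 s.
3. the lock cap is pushed down, 6 mm or more (value of joint lock_cap above 0.006 m), for 0.2 s.
At the end, for the whole second after the job is handed in: The pointer tip is within 3 mm of the red mark, the lock cap is down by 6 mm or more of its 7 mm, and the wheel stands still (horizontal distance between pointer_tip and red_mark below 0.003 m and value of joint lock_cap above 0.006 m and angular speed of wheel below 0.05 rad/s); the robot touches nothing.
It fails at once if the burrs are forced: more than 15 N between them (contact force between wheel and grinder above 15 N).
It fails at once if the lock cap is down 4 mm or more while the pointer is over 5 mm from the red mark (value of joint lock_cap above 0.004 m and horizontal distance between pointer_tip and red_mark above 0.005 m).
It fails at once if the red clip is shifted by more than 3 mm (distance of red_mark from where it was at the start of the episode above 0.003 m).
It fails at once if a jar, the cup or the sachet is moved by more than 20 mm (distance of any of honey_jar, jam_jar, cinnamon, cup, sachet from where it was at the start of the episode above 0.02 m).
It also fails if it takes over 72 s, if anything falls off the work surface, if the arm or the gripper's body presses on something with over 40 N, if the wrist force passes 120 N, or if a joint passes its speed limit or range.

## Working session

There is one attempt and no reset: what is moved stays moved. The work goes in short steps, Python scripts to look and compute and a tool call to move; the robot and the scene stay as the last step left them, time stands still between calls to the robot, and variables do not carry over. Pictures are saved under pics/ and viewed, at most 10 in all, crops included, and the job is handed in when it is done.

Besides the shell and the picture viewer there is one more tool, called after "Request:" as name(argument=value, ...), one argument or row to a line, values as JSON. arm_command: Moves the arm, as the interface text tells. Its arguments: {"type":"object","properties":{"deltas":{"type":"array"},"newtons":{"type":"number"}},"required":["deltas"]}

```bash
mkdir -p pics; ls; python3 - <<'E'
from rig import status, imaging
import cv2,numpy as np
o=status.get_obs(); print(o['time'],o['position'],o['tool_rot'],o['ft_force'],o['grip_width'])
for n in ('scene','top'):
    im,d=imaging.camera(n); p=imaging.camera_params(n)
    np.savez(f'{n}.npz',im=im,d=d,K=p['intrinsics'],T=p['camera_from_world'])
    print(n,p)
    cv2.imwrite(f'pics/{n}0.png',im[:,:,::-1])
E
```

```text
pics
0.0 [ 0.1562727  -0.60440928  0.22160593] [ 9.92021663e-01  1.26063153e-01  4.10047822e-05 -1.04879232e-03] [ 0.00238743 -0.37572008 -1.2551296 ] 0.08672414818937964
scene {'intrinsics': array([[442.43865445,   0.        , 284.54756939],
       [  0.        , 442.43865445, 207.63420315],
       [  0.        ,   0.        ,   1.        ]]), 'camera_from_world': array([[-0.87983845, -0.47526622,  0.00251649,  0.41434856],
       [ 0.21652097, -0.39611061,  0.89230883, -0.22510392],
       [-0.42308743,  0.78563249,  0.45141845, -0.92160361],
       [ 0.        ,  0.        ,  0.        ,  1.        ]])}
top {'intrinsics': array([[495.87062712,   0.        , 271.91943357],
       [  0.        , 495.87062712, 202.56832782],
       [  0.        ,   0.        ,   1.        ]]), 'camera_from_world': array([[-0.00299415, -0.99997135,  0.00695212, -0.01070603],
       [ 0.99294251, -0.00214872,  0.11857719, -0.49069954],
       [-0.11855885,  0.00725809,  0.9929205 , -1.15511029],
       [ 0.        ,  0.        ,  0.        ,  1.        ]])}
```

View pics/scene0.png

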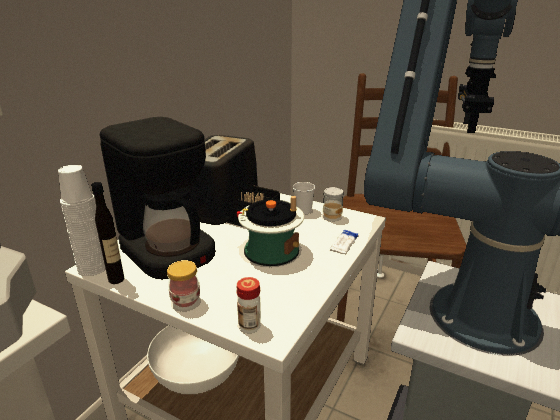

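View pics/top0.png

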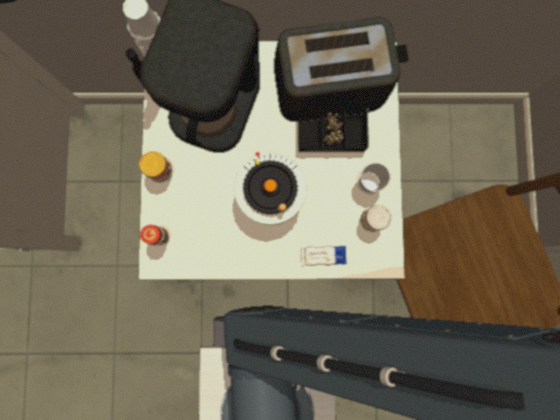

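The scene view shows the green grinder at about (272,232), with its orange cap at (271,205) and the peg at (293,203). In the top view the cap is at (270,186), the peg at (282,208), the red clip at (258,155) and the yellow pointer at about (257,162). Next I'll measure these by colour and depth.

```bash
cat > h.py <<'E'
import numpy as np,cv2
def ray(K,T,u,v):
    R,t=T[:3,:3],T[:3,3]; c=-R.T@t
    d=R.T@np.array([(u-K[0,2])/K[0,0],-(v-K[1,2])/K[1,1],-1.]); return c,d
def at_z(K,T,u,v,z):
    c,d=ray(K,T,u,v); return c+d*(z-c[2])/d[2]
def at_d(K,T,u,v,dep):
    c,d=ray(K,T,u,v); return c+d*dep
def proj(K,T,p):
    q=T[:3,:3]@np.asarray(p)+T[:3,3]; return K[0,0]*q[0]/-q[2]+K[0,2], -K[1,1]*q[1]/-q[2]+K[1,2]
def tri(v):
    A=np.zeros((3,3));b=np.zeros(3)
    for K,T,u,w in v:
        c,d=ray(K,T,u,w); d=d/np.linalg.norm(d); P=np.eye(3)-np.outer(d,d); A+=P;b+=P@c
    return np.linalg.solve(A,b)
def blobs(im,lo,hi,box,mins=4):
    x0,y0,x1,y1=box
    h=cv2.cvtColor(np.ascontiguousarray(im[y0:y1,x0:x1]),cv2.COLOR_RGB2HSV)
    n,l,s,c=cv2.connectedComponentsWithStats(cv2.inRange(h,lo,hi))
    return [(c[i][0]+x0,c[i][1]+y0,int(s[i][4])) for i in range(1,n) if s[i][4]>=mins]
E
python3 - <<'E'
from h import *
D={n:np.load(n+'.npz') for n in('scene','top')}
for n,box in(('scene',(225,180,320,270)),('top',(225,140,315,235))):
    z=D[n];K,T=z['K'],z['T']
    for nm,lo,hi in(('red',(172,120,100),(180,255,255)),('red0',(0,150,100),(4,255,255)),('orange',(5,180,150),(13,255,255)),('wood',(8,70,90),(19,180,255)),('yel',(22,130,100),(34,255,255))):
        for u,v,a in blobs(z['im'],lo,hi,box,3):
            d=z['d'][int(v+.5),int(u+.5)]
            print(n,nm,round(u,1),round(v,1),a,at_d(K,T,u,v,d).round(4))
    x0,y0,x1,y1=box
    c=cv2.resize(z['im'][y0:y1,x0:x1],None,fx=4.1,fy=4.1,interpolation=cv2.INTER_CUBIC)
    D[n+'c']=c
a,b=D['scenec'],D['topc'];h=min(a.shape[0],b.shape[0])
cv2.imwrite('pics/crop.png',np.hstack([a[:h],b[:h]])[:,:,::-1])
E
```

```text
scene red0 238.2 212.5 14 [0.5903 0.0232 0.1057]
scene orange 270.4 202.7 46 [ 0.5116 -0.0023  0.1406]
scene wood 282.3 189.1 390 [ 0.9375 -0.8431 -0.2512]
scene wood 314.7 188.9 142 [ 0.8033 -0.9172 -0.2506]
scene wood 241.0 195.5 8 [ 0.6988 -0.1502  0.0563]
scene wood 248.7 196.9 65 [ 0.6688 -0.1455  0.0606]
scene wood 258.8 197.0 46 [ 0.6373 -0.1508  0.0651]
scene wood 270.5 208.0 4 [ 0.5132 -0.005   0.1245]
scene wood 298.0 239.0 5 [ 0.4515 -0.0357  0.0376]
scene wood 293.4 242.8 5 [ 0.449  -0.0053  0.0433]
scene wood 296.8 244.4 12 [ 0.439  -0.0039  0.0423]
scene yel 244.8 209.2 6 [0.5671 0.0274 0.1226]
top red0 257.5 153.5 4 [0.5936 0.0209 0.1043]
top wood 255.3 153.0 3 [0.5943 0.0257 0.1064]
top wood 266.1 180.6 7 [0.5254 0.0012 0.1417]
top wood 274.6 181.3 9 [ 0.527  -0.0173  0.1211]
top wood 282.0 207.3 69 [ 0.4654 -0.0325  0.1552]
top yel 257.0 162.5 15 [0.5692 0.0216 0.1227]
```

View pics/crop.png

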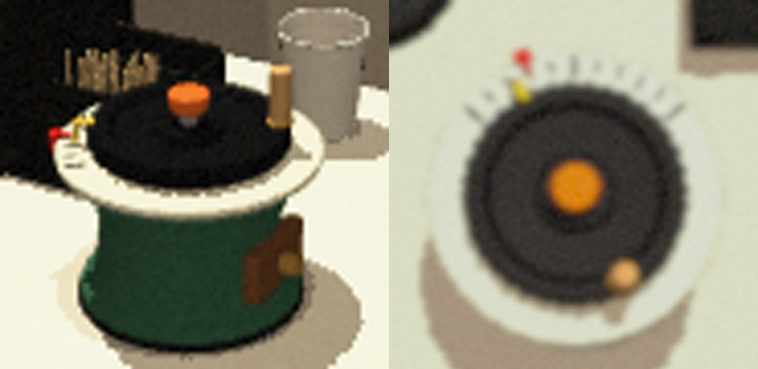

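```bash
python3 - <<'E'
from h import *
s,t=np.load('scene.npz'),np.load('top.npz')
S=(s['K'],s['T']);P=(t['K'],t['T'])
o=blobs(t['im'],(8,180,120),(21,255,255),(255,170,285,200),5);print('top orange',o)
os_=blobs(s['im'],(3,150,120),(16,255,255),(255,192,285,215),5);print('scene orange',os_)
u,v,_=max(o,key=lambda a:a[2]); c=at_z(*P,u,v,.14); print('cap top@.14',c)
us,vs,_=max(os_,key=lambda a:a[2]);print('tri cap',tri([(*P,u,v),(*S,us,vs)]))
# peg: top in scene crop (281,69)/4.1+(225,180)
pg=(225+281/4.1,180+70/4.1); print('tri peg',tri([(*P,282.,207.3),(*S,*pg)]), at_z(*P,282,207.3,.154))
for nm,uv,z in(('peg',(282.,207.3),.154),('clip',(257.3,154),.108),('clip2',(225+(522-389)/4.1,140+58/4.1),.108),('yel',(257,162.5),.121),('tick',(225+(573-389)/4.1,140+67/4.1),.104)):
    p=at_z(*P,*uv,z)-c; print(nm,p.round(4),'r',np.hypot(p[0],p[1]).round(4),'ang',np.degrees(np.arctan2(p[1],p[0])).round(1))
for a,z in((238.2,212.5),.106),: p=at_z(*S,*a,z)-c;print('clip scene',p,np.hypot(p[0],p[1]),np.degrees(np.arctan2(p[1],p[0])))
V,U=np.mgrid[0:420:1,0:560:1]
for n,(K,T) in(('scene',S),('top',P)):
    d=np.load(n+'.npz')['d']; R=T[:3,:3]
    X=np.stack([(U-K[0,2])/K[0,0]*d,-(V-K[1,2])/K[1,1]*d,-d],-1); W=(X-T[:3,3])@R
    m=(d>0)&(W[...,2]>.17)&(np.hypot(W[...,0]-c[0],W[...,1]-c[1])<.25)
    w=W[m]
    if len(w): r=np.hypot(w[:,0]-c[0],w[:,1]-c[1]); print(n,len(w),w[np.argsort(r)[:3]].round(3),w.min(0),w.max(0))
E
```

```text
top orange [(np.float64(270.0), np.float64(185.2357723577236), 123)]
scene orange [(np.float64(270.46268656716416), np.float64(203.49253731343285), 67)]
cap top@.14 [ 0.51537487 -0.00710617  0.14      ]
tri cap [ 0.51541765 -0.00744856  0.13538879]
tri peg [ 0.46500624 -0.03280448  0.15370299] [ 0.46556236 -0.03253095  0.154     ]
peg [-0.0498 -0.0254  0.014 ] r 0.0559 ang -153.0
clip [ 0.0762  0.0283 -0.032 ] r 0.0813 ang 20.4
clip2 [ 0.0759  0.028  -0.032 ] r 0.0809 ang 20.3
yel [ 0.0541  0.0287 -0.019 ] r 0.0613 ang 27.9
tick [ 0.0717 -0.     -0.036 ] r 0.0717 ang -0.0
clip scene [ 0.07461536  0.03077638 -0.034     ] 0.08071330891551745 22.41453674718366
scene 3606 [[0.633 0.08  0.304]
 [0.634 0.08  0.275]
 [0.632 0.082 0.302]] [ 0.61199914 -0.16107371  0.17000268] [0.75986213 0.20499805 0.32886539]
top 6760 [[0.633 0.081 0.301]
 [0.634 0.081 0.287]
 [0.632 0.083 0.28 ]] [ 0.26550345 -0.16100787  0.17003168] [0.76355189 0.20418258 0.47846292]
```

Request:
arm_command(
  deltas=[0,0.0369,-0.0397,0,0,0,0.0369,-0.0397,0,0,0,0.0369,-0.0397,0,0,0,0.0369,-0.0397,0,0,0,0.0369,-0.0397,0,0,0,0.0369,-0.0397,0,0,0,0.0369,-0.0397,0,0,0,0.0369,-0.0397,0,0,0,0.0369,-0.0397,0,0,0,0.0369,-0.0397,0,0,0,0.0369,-0.0397,0,0,0,0.0369,-0.0397,0,0],
  newtons=15,
)

```text
time: 1.6
position: [0.4665, -0.0314, 0.2224]
tool_rot: [0.992, 0.126, -0.0, 0.0]
ft_force: [0.7, -0.4, -0.4]
grip_width: 0.0435
grip_force: 0.0
```

Request:
arm_command(
  deltas=[0,0,0,0,-0.11,0,0,0,0,-0.108,0,0,0,0,0],
)

```text
time: 1.98
position: [0.4657, -0.0327, 0.2223]
tool_rot: [0.972, 0.233, -0.0, -0.0]
ft_force: [-0.2, 0.3, -0.2]
grip_width: 0.0433
grip_force: 0.0
```

```bash
cat >> h.py <<'E'
def pose():
    from rig import status
    from scipy.spatial.transform import Rotation as Ro
    o=status.get_obs(); R=Ro.from_quat(o['tool_rot']).as_matrix()
    print('t',o['time'],'p',np.round(o['position'],4),'phi',np.degrees(np.arctan2(R[1,0],R[0,0])).round(2),'z',R[:,2].round(3),'q',np.round(o['q'],3),'f',np.round(o['ft_force'],2),'w',round(o['grip_width'],4))
    return o,R
def snap(n):
    from rig import imaging
    p=imaging.camera_params(n); im,d=imaging.camera(n); return p['intrinsics'],p['camera_from_world'],im,d
E
python3 - <<'E'
from h import *
o,R=pose()
K,T,im,d=snap('wrist'); np.savez('w1.npz',K=K,T=T,im=im,d=d)
cv2.imwrite('pics/w1.png',im[:,:,::-1])
c=[.5154,-.0072]
for nm,p in(('cap',[*c,.14]),('peg',[.4655,-.0325,.156]),('clip',[.515+.0759,-.0072+.029,.108])):print(nm,proj(K,T,p))
E
```

```text
t 1.975 p [ 0.4657 -0.0327  0.2223] phi 26.94 z [-0.001  0.    -1.   ] q [-0.31   0.316  1.816  0.     1.01   0.79 ] f [-0.22  0.28 -0.21] w 0.0433
cap (np.float64(274.84989528156405), np.float64(139.5250428590831))
peg (np.float64(274.7975881385447), np.float64(225.49229733144045))
clip (np.float64(286.67821900729126), np.float64(19.99549596457487))
```

View pics/w1.png

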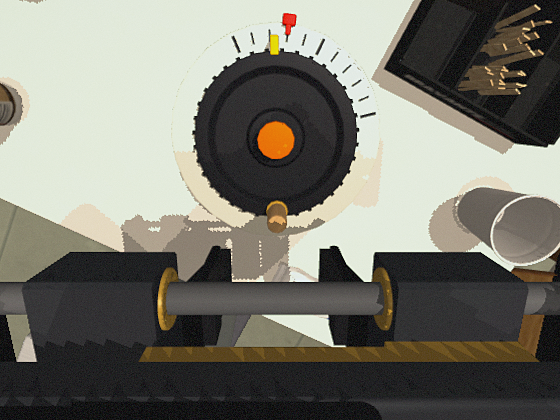

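The wrist view shows the cap at (276,140), the peg at about (277,217), the yellow pointer at (274,44) and the red clip at (289,22). All of them match the predictions. I'll refine the clip angle from this view while descending over the peg.

```bash
python3 - <<'E'
from h import *
z=np.load('w1.npz');K,T,im=z['K'],z['T'],z['im']
C={}
for nm,lo,hi,h in(('cap',(5,150,100),(20,255,255),.14),('red',(0,150,80),(5,255,255),.108),('red2',(172,150,80),(180,255,255),.108),('yel',(24,130,100),(34,255,255),.12)):
    for u,v,a in blobs(im,lo,hi,(150,5,400,240),15):
        p=at_z(K,T,u,v,h); dd=z['d'][int(v),int(u)]
        if nm=='cap' and a>500: c=p
        q=p-c; print(nm,round(u,1),round(v,1),a,p.round(4),'dep',at_d(K,T,u,v,dd).round(4),'r',np.hypot(q[0],q[1]).round(4),'ang',np.degrees(np.arctan2(q[1],q[0])).round(2))
# ring white/tick: middle tick? peg collar etc.
for h in (.104,.108,.112):
    for uv in((288,33),(289,20)): q=at_z(K,T,*uv,h)-c; print(h,uv,np.hypot(q[0],q[1]).round(4),np.degrees(np.arctan2(q[1],q[0])).round(2))
q=at_z(K,T,274.5,52,.108)-c;print('ptip',np.hypot(q[0],q[1]),np.degrees(np.arctan2(q[1],q[0])))
E
```

```text
cap 275.5 139.6 1120 [ 0.5155 -0.0076  0.14  ] dep [ 0.5155 -0.0077  0.1392] r 0.0 ang 0.0
cap 277.1 205.6 90 [ 0.475  -0.0295  0.14  ] dep [ 0.4721 -0.0311  0.1272] r 0.0461 ang -151.67
red 288.6 21.5 198 [0.5906 0.0201 0.108 ] dep [0.5914 0.0204 0.1045] r 0.0801 ang 20.29
yel 274.3 44.1 145 [0.5712 0.0216 0.12  ] dep [0.5712 0.0216 0.1198] r 0.0628 ang 27.68
0.104 (288, 33) 0.0736 19.87
0.104 (289, 20) 0.082 20.15
0.108 (288, 33) 0.0728 19.89
0.108 (289, 20) 0.0811 20.18
0.112 (288, 33) 0.0719 19.92
0.112 (289, 20) 0.0801 20.2
ptip 0.05977279355518812 27.581412145498334
```

Request:
arm_command(
  deltas=[0,0,0,0.03,0,0,0,0,0.03,0,0,0,0,0.025,0,0,0,0,0.01,0,0,0,0,0,0],
)

```text
time: 2.65
position: [0.4657, -0.0333, 0.1273]
tool_rot: [0.973, 0.233, -0.0, -0.0]
ft_force: [1.4, -0.3, -0.4]
grip_width: 0.0435
grip_force: 0.0
```

Request:
arm_command(
  deltas=[-1,0,0,0,0,-1,0,0,0,0,-1,0,0,0,0,-1,0,0,0,0],
  newtons=15,
)

```text
time: 3.15
position: [0.4662, -0.0333, 0.1279]
tool_rot: [0.972, 0.233, 0.0, 0.0]
ft_force: [-0.2, 0.4, 1.6]
grip_width: 0.0135
grip_force: 15.0
```

```bash
python3 - <<'E'
from h import *
o,R=pose(); q=o['position'][:2]-np.array([.5155,-.0075]); print(np.hypot(*q),np.degrees(np.arctan2(q[1],q[0]))+180,o['grip_force'])
E
```

```text
t 3.15 p [ 0.4662 -0.0333  0.1279] phi 26.99 z [ 0.001 -0.001 -1.   ] q [-0.311  0.475  1.913 -0.     0.753  0.789] f [-0.25  0.44  1.56] w 0.0135
0.05566536796697466 27.62774723131818 15.000051548704505
```

Request:
arm_command(
  deltas=[-1,0.0002,-0.0048,0,0.0873,-1,0.0002,-0.0048,0,0.0873,-1,0.0002,-0.0048,0,0.0873,-1,0.0002,-0.0048,0,0.0873,-1,0.0002,-0.0048,0,0.0873,-1,0.0002,-0.0048,0,0.0873,-1,0,0,0,0],
)

```text
time: 4.03
position: [0.46, -0.005, 0.1279]
tool_rot: [1.0, -0.026, 0.0, -0.0]
ft_force: [-0.2, 0.4, 3.6]
grip_width: 0.0134
grip_force: 15.0
```

```bash
cat > g.py <<'E'
from h import *
o,R=pose(); q=o['position'][:2]-np.array([.5155,-.0075]); a=np.arctan2(q[1],q[0])
t=np.array([-np.sin(a),np.cos(a)]); f=o['ft_force'][:2]
print('r %.4f ang %.2f ftan(ccw+) %.2f frad %.2f'%(np.hypot(*q),(np.degrees(a)+180+180)%360-180,f@t,f@q/np.hypot(*q)))
E
python3 g.py
```

```text
t 4.025 p [ 0.46   -0.005   0.1279] phi -2.97 z [ 0.  0. -1.] q [-0.255  0.468  1.93   0.     0.743  1.368] f [-0.18  0.4   3.6 ] w 0.0134
r 0.0555 ang -2.58 ftan(ccw+) -0.39 frad 0.19
```

Request:
arm_command(
  deltas=[-1,0.0002,-0.0048,0,0.0873,-1,0.0002,-0.0048,0,0.0873,-1,0.0002,-0.0048,0,0.0873,-1,0.0002,-0.0048,0,0.0873,-1,0.0001,-0.0029,0,0.0524,-1,0,0,0,0],
)

```text
time: 4.78
position: [0.4654, 0.0162, 0.1279]
tool_rot: [0.974, -0.224, -0.0, -0.0]
ft_force: [-1.4, -0.2, 5.4]
grip_width: 0.0134
grip_force: 15.0
```

```bash
python3 g.py
```

```text
t 4.775 p [0.4654 0.0162 0.1279] phi -25.94 z [-0.  0. -1.] q [-0.206  0.474  1.917  0.     0.751  1.817] f [-1.37 -0.17  5.37] w 0.0134
r 0.0555 ang -25.30 ftan(ccw+) 0.74 frad 1.17
```

Request:
arm_command(
  deltas=[-1,0.0001,-0.0025,0,0.0454,-1,0,0,0,0],
)

```text
time: 5.03
position: [0.4664, 0.0183, 0.1279]
tool_rot: [0.969, -0.247, -0.0, -0.0]
ft_force: [-2.5, 0.7, 6.1]
grip_width: 0.0134
grip_force: 15.0
```

```bash
python3 g.py
```

```text
t 5.025 p [0.4664 0.0183 0.1279] phi -28.55 z [-0.  0. -1.] q [-0.201  0.475  1.914  0.     0.753  1.868] f [-2.53  0.71  6.06] w 0.0134
r 0.0554 ang -27.75 ftan(ccw+) 0.54 frad 2.57
```

Request:
arm_command(
  deltas=[-1,-0.0002,-0.0025,0,0.0454,-1,0,0,0,0],
)

```text
time: 5.28
position: [0.4677, 0.0205, 0.1279]
tool_rot: [0.963, -0.268, 0.0, -0.0]
ft_force: [-1.7, 0.0, 4.8]
grip_width: 0.0133
grip_force: 15.0
```

```bash
python3 g.py
```

```text
t 5.275 p [0.4677 0.0205 0.1279] phi -31.15 z [ 0.  0. -1.] q [-0.196  0.476  1.911  0.     0.755  1.919] f [-1.67  0.02  4.77] w 0.0133
r 0.0554 ang -30.38 ftan(ccw+) 0.82 frad 1.45
```

Request:
arm_command(
  deltas=[-1,0,-0.0025,0,0.0454,-1,0,0,0,0],
)

```text
time: 5.52
position: [0.469, 0.0227, 0.1279]
tool_rot: [0.957, -0.29, 0.0, -0.0]
ft_force: [-0.9, -0.1, 5.7]
grip_width: 0.0134
grip_force: 15.0
```

```bash
python3 g.py
```

```text
t 5.525 p [0.469  0.0227 0.1279] phi -33.75 z [ 0.  0. -1.] q [-0.191  0.477  1.907  0.     0.757  1.969] f [-0.93 -0.09  5.7 ] w 0.0134
r 0.0554 ang -32.95 ftan(ccw+) 0.58 frad 0.73
```

Request:
arm_command(
  deltas=[-1,0,-0.0025,0,0.0454,-1,0,0,0,0],
)

```text
time: 5.78
position: [0.4704, 0.0247, 0.1279]
tool_rot: [0.95, -0.312, 0.0, -0.0]
ft_force: [-0.9, 0.8, 5.1]
grip_width: 0.0137
grip_force: 15.0
```

```bash
python3 g.py
```

```text
t 5.775 p [0.4704 0.0247 0.1279] phi -36.35 z [ 0.  0. -1.] q [-0.185  0.479  1.904  0.     0.759  2.02 ] f [-0.87  0.81  5.09] w 0.0137
r 0.0554 ang -35.56 ftan(ccw+) -0.15 frad 1.18
```

Request:
arm_command(
  deltas=[-1,0,-0.0025,0,0.0454,-1,0,0,0,0],
)

```text
time: 6.02
position: [0.4719, 0.0268, 0.1279]
tool_rot: [0.943, -0.333, 0.0, -0.0]
ft_force: [-1.6, -0.0, 4.8]
grip_width: 0.0136
grip_force: 15.0
```

```bash
python3 g.py
```

```text
t 6.025 p [0.4719 0.0268 0.1279] phi -38.95 z [ 0.  0. -1.] q [-0.181  0.481  1.9    0.     0.761  2.07 ] f [-1.63 -0.    4.8 ] w 0.0136
r 0.0555 ang -38.17 ftan(ccw+) 1.01 frad 1.28
```

Request:
arm_command(
  deltas=[-1,0,-0.0025,0,0.0454,-1,0,0,0,0],
)

```text
time: 6.28
position: [0.4735, 0.0287, 0.1279]
tool_rot: [0.935, -0.355, 0.0, -0.0]
ft_force: [-0.7, 0.1, 5.4]
grip_width: 0.0137
grip_force: 15.0
```

```bash
python3 g.py
```

```text
t 6.275 p [0.4735 0.0287 0.1279] phi -41.55 z [ 0.  0. -1.] q [-0.176  0.482  1.896  0.     0.763  2.12 ] f [-0.75  0.11  5.42] w 0.0137
r 0.0555 ang -40.79 ftan(ccw+) 0.41 frad 0.63
```

Request:
arm_command(
  deltas=[-1,0,-0.0025,0,0.0454,-1,0,0,0,0],
)

```text
time: 6.52
position: [0.4752, 0.0306, 0.1279]
tool_rot: [0.927, -0.376, 0.0, -0.0]
ft_force: [-0.4, 0.4, 5.5]
grip_width: 0.0136
grip_force: 15.0
```

```bash
python3 g.py
```

```text
t 6.525 p [0.4752 0.0306 0.1279] phi -44.15 z [ 0.  0. -1.] q [-0.171  0.484  1.892  0.     0.766  2.17 ] f [-0.44  0.37  5.52] w 0.0136
r 0.0555 ang -43.41 ftan(ccw+) 0.03 frad 0.58
```

Request:
arm_command(
  deltas=[-1,0,-0.0025,0,0.0454,-1,0,0,0,0],
)

```text
time: 6.78
position: [0.477, 0.0324, 0.1279]
tool_rot: [0.918, -0.397, 0.0, -0.0]
ft_force: [-0.9, 1.0, 5.9]
grip_width: 0.0135
grip_force: 15.0
```

```bash
python3 g.py
```

```text
t 6.775 p [0.477  0.0324 0.1279] phi -46.76 z [ 0.  0. -1.] q [-0.167  0.486  1.887  0.     0.769  2.22 ] f [-0.86  0.98  5.94] w 0.0135
r 0.0554 ang -45.98 ftan(ccw+) -0.06 frad 1.30
```

Request:
arm_command(
  deltas=[-1,0,-0.0025,0,0.0454,-1,0,0,0,0],
)

```text
time: 7.02
position: [0.4788, 0.0341, 0.1279]
tool_rot: [0.909, -0.418, 0.0, -0.0]
ft_force: [-1.4, 1.5, 4.9]
grip_width: 0.0136
grip_force: 15.0
```

```bash
python3 g.py
```

```text
t 7.025 p [0.4788 0.0341 0.1279] phi -49.35 z [ 0.001  0.    -1.   ] q [-0.162  0.488  1.882  0.     0.771  2.269] f [-1.44  1.54  4.95] w 0.0136
r 0.0555 ang -48.61 ftan(ccw+) 0.07 frad 2.10
```

Request:
arm_command(
  deltas=[-1,-0.0002,-0.0025,0,0.0454,-1,0,0,0,0],
)

```text
time: 7.28
position: [0.4808, 0.0358, 0.1279]
tool_rot: [0.899, -0.438, 0.0, -0.0]
ft_force: [-0.0, 1.0, 5.8]
grip_width: 0.0133
grip_force: 15.0
```

```bash
python3 g.py
```

```text
t 7.275 p [0.4808 0.0358 0.1279] phi -51.95 z [ 0.001  0.    -1.   ] q [-0.158  0.49   1.878  0.     0.774  2.319] f [-0.03  0.95  5.76] w 0.0133
r 0.0555 ang -51.25 ftan(ccw+) -0.58 frad 0.76
```

Request:
arm_command(
  deltas=[-1,0,-0.0025,0,0.0454,-1,0,0,0,0],
)

```text
time: 7.52
position: [0.4828, 0.0373, 0.1279]
tool_rot: [0.889, -0.458, 0.0, -0.0]
ft_force: [-0.7, -0.0, 5.4]
grip_width: 0.0135
grip_force: 15.0
```

```bash
python3 g.py
```

```text
t 7.525 p [0.4828 0.0373 0.1279] phi -54.55 z [ 0.001  0.    -1.   ] q [-0.154  0.492  1.873  0.     0.776  2.368] f [-0.67 -0.01  5.36] w 0.0135
r 0.0555 ang -53.88 ftan(ccw+) 0.55 frad 0.39
```

Request:
arm_command(
  deltas=[-1,0,-0.0025,0,0.0454,-1,0,0,0,0],
)

```text
time: 7.78
position: [0.4848, 0.0387, 0.1279]
tool_rot: [0.878, -0.478, 0.0, -0.0]
ft_force: [-0.6, -0.2, 5.7]
grip_width: 0.013
grip_force: 15.0
```

```bash
python3 g.py
```

```text
t 7.775 p [0.4848 0.0387 0.1279] phi -57.14 z [ 0.001 -0.    -1.   ] q [-0.151  0.494  1.867  0.     0.78   2.417] f [-0.6  -0.21  5.68] w 0.013
r 0.0555 ang -56.39 ftan(ccw+) 0.62 frad 0.16
```

Request:
arm_command(
  deltas=[-1,0,-0.002,0,0.036,-1,0,0,0,0],
)

```text
time: 8.02
position: [0.4857, 0.0393, 0.1278]
tool_rot: [0.87, -0.494, -0.0, 0.001]
ft_force: [-1.5, -1.1, 6.0]
grip_width: 0.0135
grip_force: 15.0
```

```bash
python3 g.py
```

```text
t 8.025 p [0.4857 0.0393 0.1278] phi -59.15 z [-0.001 -0.001 -1.   ] q [-1.480e-01  4.950e-01  1.864e+00 -1.000e-03  7.830e-01  2.456e+00] f [-1.46 -1.07  6.04] w 0.0135
r 0.0555 ang -57.56 ftan(ccw+) 1.80 frad -0.12
```

Request:
arm_command(
  deltas=[-1,0,-0.0015,0,0,-1,0,0,0,0],
)

```text
time: 8.28
position: [0.4861, 0.0396, 0.1278]
tool_rot: [0.87, -0.493, -0.001, 0.001]
ft_force: [-4.4, -3.9, 7.6]
grip_width: 0.0136
grip_force: 15.0
```

```bash
python3 g.py
```

```text
t 8.275 p [0.4861 0.0396 0.1278] phi -59.1 z [-0.003 -0.002 -1.   ] q [-0.147  0.496  1.861 -0.003  0.786  2.458] f [-4.42 -3.91  7.63] w 0.0136
r 0.0556 ang -58.03 ftan(ccw+) 5.83 frad -0.98
```

Request:
arm_command(
  deltas=[-1,0,-0.0012,0,0,-1,0,0,0,0,-1,0,0,0,0,-1,0,0,0,0],
)

```text
time: 8.78
position: [0.4864, 0.0399, 0.1278]
tool_rot: [0.87, -0.493, -0.001, 0.002]
ft_force: [-5.5, -6.2, 9.0]
grip_width: 0.0132
grip_force: 15.0
```

```bash
python3 g.py
```

```text
t 8.775 p [0.4864 0.0399 0.1278] phi -59.09 z [-0.004 -0.002 -1.   ] q [-0.146  0.497  1.859 -0.004  0.789  2.459] f [-5.47 -6.17  9.04] w 0.0132
r 0.0556 ang -58.44 ftan(ccw+) 7.89 frad -2.39
```

Request:
arm_command(
  deltas=[-1,0,-0.0006,0,0,-1,0,0,0,0,-1,0,0,0,0,-1,0,0,0,0],
)

```text
time: 9.28
position: [0.4865, 0.0399, 0.1278]
tool_rot: [0.87, -0.493, -0.002, 0.003]
ft_force: [-5.5, -6.5, 9.2]
grip_width: 0.0137
grip_force: 15.0
```

```bash
python3 g.py
```

```text
t 9.275 p [0.4865 0.0399 0.1278] phi -59.08 z [-0.005 -0.003 -1.   ] q [-0.145  0.498  1.858 -0.005  0.79   2.46 ] f [-5.53 -6.46  9.15] w 0.0137
r 0.0556 ang -58.55 ftan(ccw+) 8.09 frad -2.63
```

Request:
arm_command(
  deltas=[-1,0,-0.0008,0,0,-1,0,0,0,0,-1,0,0,0,0,-1,0,0,0,0],
)

```text
time: 9.78
position: [0.4867, 0.0401, 0.1277]
tool_rot: [0.87, -0.493, -0.002, 0.003]
ft_force: [-6.6, -7.2, 9.5]
grip_width: 0.0135
grip_force: 15.0
```

```bash
python3 g.py
```

```text
t 9.775 p [0.4867 0.0401 0.1277] phi -59.07 z [-0.006 -0.003 -1.   ] q [-0.144  0.498  1.857 -0.006  0.792  2.461] f [-6.6  -7.17  9.54] w 0.0135
r 0.0556 ang -58.85 ftan(ccw+) 9.35 frad -2.72
```

Burrs are touching at about 9 N on the peg. Turning back.

Request:
arm_command(
  deltas=[-1,0,0.0041,0,0,-1,0.0002,0.0048,0,-0.0873,-1,0.0002,0.0048,0,-0.0873,-1,0.0002,0.0048,0,-0.0873,-1,0.0002,0.0048,0,-0.0873,-1,0.0002,0.0048,0,-0.0873,-1,0.0002,0.0048,0,-0.0873,-1,0,0,0,0],
)

```text
time: 10.78
position: [0.4668, 0.019, 0.1279]
tool_rot: [0.967, -0.253, 0.001, 0.0]
ft_force: [-0.5, -1.2, 4.7]
grip_width: 0.0137
grip_force: 15.0
```

```bash
python3 g.py
```

```text
t 10.775 p [0.4668 0.019  0.1279] phi -29.3 z [ 0.002 -0.001 -1.   ] q [-0.199  0.475  1.914 -0.     0.751  1.883] f [-0.47 -1.16  4.73] w 0.0137
r 0.0554 ang -28.61 ftan(ccw+) 1.24 frad -0.14
```

Request:
arm_command(
  deltas=[-1,0.0002,0.0048,0,-0.0873,-1,0.0002,0.0048,0,-0.0873,-1,0.0002,0.0048,0,-0.0873,-1,0.0002,0.0048,0,-0.0873,-1,0.0002,0.0048,0,-0.0873,-1,0.0002,0.0048,0,-0.0873,-1,0.0002,0.0048,0,-0.0873,-1,0.0002,0.0048,0,-0.0873,-1,0.0002,0.0048,0,-0.0873,-1,0,0,0,0],
)

```text
time: 12.02
position: [0.4621, -0.0229, 0.1278]
tool_rot: [0.991, 0.137, 0.001, 0.001]
ft_force: [0.5, -0.9, 4.9]
grip_width: 0.0134
grip_force: 15.0
```

```bash
cat > m.py <<'E'
import sys
from h import *
exec(open('g.py').read().split('\n',1)[1])
K,T,im,d=snap('wrist'); np.savez('w2.npz',K=K,T=T,im=im,d=d); cv2.imwrite(sys.argv[1],im[:,:,::-1])
c=np.array([.5155,-.0075,0])
for nm,lo,hi,h in(('cap',(5,150,100),(20,255,255),.14),('red',(0,150,80),(5,255,255),.108),('yel',(24,130,100),(34,255,255),.12)):
    for u,v,a in blobs(im,lo,hi,(0,0,560,420),40):
        p=at_z(K,T,u,v,h); q=p-c; r=np.hypot(q[0],q[1])
        if r<.1: print(nm,round(u,1),round(v,1),a,p.round(4),'r',r.round(4),'ang',np.degrees(np.arctan2(q[1],q[0])).round(2))
E
python3 m.py pics/w2.png
```

```text
t 12.025 p [ 0.4621 -0.0229  0.1278] phi 15.69 z [ 0.002 -0.001 -1.   ] q [-0.292  0.47   1.925 -0.     0.744  1.006] f [ 0.54 -0.87  4.91] w 0.0134
r 0.0556 ang 16.10 ftan(ccw+) 0.98 frad -0.27
cap 274.6 154.9 2808 [ 0.5157 -0.0076  0.14  ] r 0.0002 ang -25.94
cap 274.9 249.0 112 [ 0.4752 -0.0191  0.14  ] r 0.042 ang -163.94
cap 227.2 298.6 278 [ 0.4452 -0.0043  0.14  ] r 0.0703 ang 177.38
cap 322.6 301.1 186 [ 0.4561 -0.0478  0.14  ] r 0.0718 ang -145.85
cap 244.2 351.4 170 [ 0.4194 -0.0191  0.14  ] r 0.0968 ang -173.11
cap 283.3 351.3 126 [ 0.4246 -0.0376  0.14  ] r 0.0957 ang -161.66
yel 274.4 8.5 211 [0.5736 0.0087 0.12  ] r 0.0604 ang 15.56
```

Request:
arm_command(
  deltas=[-1,0.0001,0.004,0,-0.0716,-1,0,0,0,0,-1,0,0,0,0,-1,0,0,0,0],
)

```text
time: 12.58
position: [0.4632, -0.0265, 0.1279]
tool_rot: [0.985, 0.172, 0.001, 0.001]
ft_force: [0.6, -1.5, 4.8]
grip_width: 0.0138
grip_force: 15.0
```

```bash
python3 g.py
```

```text
t 12.575 p [ 0.4632 -0.0265  0.1279] phi 19.79 z [ 0.002 -0.001 -1.   ] q [-0.299  0.471  1.922 -0.     0.746  0.927] f [ 0.56 -1.51  4.8 ] w 0.0138
r 0.0556 ang 20.00 ftan(ccw+) 1.61 frad -0.01
```

Request:
arm_command(
  deltas=[0,0,0,0,0,0,0,0,0,0,0,0,0,0,0,0,0,0,0,0,0,0,0,-0.03,0,0,0,0,-0.04,0,0,0,0,-0.025,0,0,0,0,0,0,0,0,0,0,0],
)

```text
time: 13.7
position: [0.4615, -0.0259, 0.2217]
tool_rot: [0.985, 0.172, -0.001, -0.0]
ft_force: [0.1, -0.4, -0.6]
grip_width: 0.0433
grip_force: 0.0
```

```bash
python3 m.py pics/w3.png
```

```text
t 13.7 p [ 0.4615 -0.0259  0.2217] phi 19.8 z [-0.002  0.    -1.   ] q [-0.299  0.311  1.827 -0.     1.005  0.927] f [ 0.11 -0.36 -0.61] w 0.0433
r 0.0571 ang 18.79 ftan(ccw+) 0.37 frad 0.01
cap 276.9 137.8 1126 [ 0.5155 -0.0077  0.14  ] r 0.0002 ang -98.47
cap 276.8 204.0 95 [ 0.4722 -0.0233  0.14  ] r 0.0461 ang -160.01
red 276.0 18.4 196 [0.5907 0.02   0.108 ] r 0.08 ang 20.08
yel 277.4 41.7 156 [0.5748 0.0133 0.12  ] r 0.0629 ang 19.29
```

View pics/w3.png

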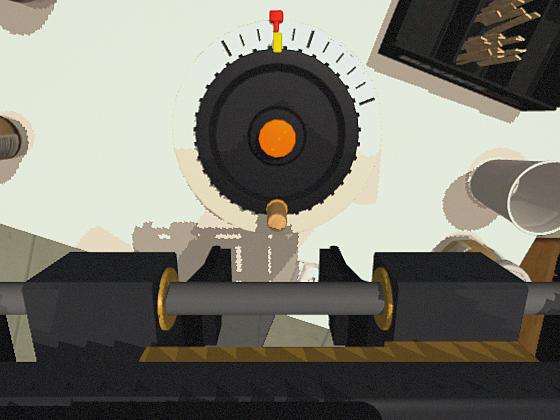

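The wrist view shows the yellow pointer (277,42) directly in line with the red clip (276,18), about 1 mm off. Next I'll shut the fingers and press the cap.

Request:
arm_command(
  deltas=[-1,0.029,0.0005,0,0,-1,0.0281,0.0005,0,0,-1,0,0,0,0,-1,0,0,0,0,-1,0,0,0.03,0,-1,0,0,0.03,0,-1,0,0,0.012,0,-1,0,0,0,0],
)

```text
time: 14.75
position: [0.5153, -0.0077, 0.15]
tool_rot: [0.985, 0.172, -0.001, -0.0]
ft_force: [0.3, -0.2, 0.3]
grip_width: 0.0004
grip_force: 0.0
```

```bash
python3 g.py
```

```text
t 14.75 p [ 0.5153 -0.0077  0.15  ] phi 19.78 z [-0.002  0.001 -1.   ] q [-0.232  0.488  1.776 -0.     0.88   0.993] f [ 0.27 -0.24  0.27] w 0.0004
r 0.0003 ang 45.50 ftan(ccw+) 0.36 frad -0.02
```

Request:
arm_command(
  deltas=[-1,0,0,0.008,0,-1,0,0,0.003,0,-1,0,0,0.003,0,-1,0,0,0.003,0,-1,0,0,0.001,0,-1,0,0,0,0,-1,0,0,0,0],
)

```text
time: 15.62
position: [0.5166, -0.0078, 0.1334]
tool_rot: [0.985, 0.172, 0.0, 0.0]
ft_force: [-1.7, -0.4, 7.0]
grip_width: 0.0005
grip_force: 3.6
```

Request:
arm_command(
  deltas=[-1,0,0,0.002,0,-1,0,0,0,0,-1,0,0,0,0],
)

```text
time: 16.0
position: [0.5167, -0.0078, 0.1332]
tool_rot: [0.985, 0.172, 0.001, 0.001]
ft_force: [-5.4, -0.2, 20.9]
grip_width: 0.0003
grip_force: 10.3
```

The cap is at its stop: z stays at 133 mm with 21 N. I'll retreat straight up, then back away for a check view.

Request:
arm_command(
  deltas=[-1,0,0,-0.005,0,-1,0,0,-0.02,0,-1,0,0,-0.04,0,-1,0,0,-0.025,0,-1,-0.04,0,0,0,-1,-0.02,0,0,0,-1,0,0,0,0,-1,0,0,0,0],
)

```text
time: 17.0
position: [0.461, -0.0281, 0.2206]
tool_rot: [0.985, 0.172, 0.001, 0.0]
ft_force: [-0.4, 1.2, -0.3]
grip_width: 0.0002
grip_force: 0.0
```

```bash
python3 m.py pics/w4.png; python3 - <<'E'
from h import *
z=np.load('w2.npz');K,T=z['K'],z['T']
u,v=[int(round(a)) for a in proj(K,T,[.5155,-.0075,.133])]
ds=np.median(z['d'][v-3:v+4,u-3:u+4]);print('cap top',at_d(K,T,u,v,ds))
E
```

```text
t 17.0 p [ 0.461  -0.0281  0.2206] phi 19.79 z [ 0.001 -0.    -1.   ] q [-0.304  0.311  1.831  0.     0.998  0.921] f [-0.37  1.22 -0.27] w 0.0002
r 0.0583 ang 20.72 ftan(ccw+) -1.28 frad -0.09
cap 273.9 135.9 1083 [ 0.5158 -0.0076  0.14  ] r 0.0004 ang -21.65
cap 274.3 203.1 93 [ 0.4723 -0.0236  0.14  ] r 0.0461 ang -159.61
red 272.9 16.8 200 [0.5906 0.0199 0.108 ] r 0.08 ang 20.06
yel 274.1 40.0 148 [0.5748 0.0134 0.12  ] r 0.0629 ang 19.42
cap top [ 0.51535509 -0.00789098  0.13160467]
```

View pics/w4.png

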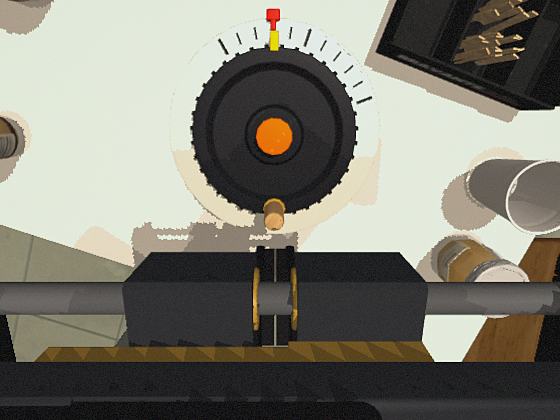

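The pointer (274,40) stands at the clip (273,17), under 1 mm off. The cap's top is down at about 132 mm, the robot is clear, and the bystanders are undisturbed. Handing in.

```bash
python3 -c "
from rig import order; print(order.hand_in())"
```

```text
the job is handed in; nothing more can be done
None
```

I handed the job in but got no verdict back: the burrs touched lightly (about 9 N at the peg), the pointer went back to within about 1 mm of the red clip, the lock cap is fully down, and the arm is clear of everything.

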